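Snap the push-type grease gun onto a tilted nipple and hold it pressed

TASK

Take the push-type grease gun out of its fork hanger by sliding it out through the open side of the slot (it cannot be lifted straight up), then press its socket squarely, in line with the tilted nipple on the bearing block, until it snaps over the nipple's ball. Keep pushing so that the sprung nipple is held pushed in more than half-way, and finish like that: the program ends with the gun still gripped and pressed on. Leave the other things on the bench alone.

Things in the scene. Friction and masses are not known exactly. Their poses are not given: they have to be found in the camera images.
- gun_handle (a point): Middle of the black ribbed handle of the grease gun, a round tool 119 mm long hanging upright in the fork hanger, about 0.3 kg. z runs along its axis, away from the socket (up at the start). From this point along z: handle 26 mm in diameter, -31 to +31 mm (its end); collar 34 mm, -38 to -31; neck 16 mm, -54 to -38 (in the slot; the collar rests on the fork); socket sleeve 34 mm, -88 to -54.
- gun_seat (a point): Where the nipple's ball centre sits once snapped in: on the gun's axis inside the socket, 71.5 mm below gun_handle and 16.5 mm inside the mouth. Axes as gun_handle.
- gun_mouth (a point): Centre of the socket's open end, 88 mm below gun_handle. Axes as gun_handle. The mouth flares from 19 mm (bore) to 26 mm over its first 6 mm. Three sprung jaws in the bore give way over the nipple's ball with 5 to 10 N and snap in behind it.
- hanger: Fork hanger, fixed. Origin on the bench below the hanging place; z up; the slot opens to its -x. Level plate 8 mm thick, top at 85 mm, slot 20 mm wide, fork tips at x = -31 mm, 50 mm wide over both arms, post at x = 30 to 44 mm. The gun has 8 mm of play up and down in the slot and comes clear when slid upright at least 50 mm along the hanger's -x. Base 76 x 76 x 8 mm.
- block: Grey bearing block with a bolted foot 56 x 94 x 12 mm and a rounded housing 56 x 44 mm, 60 mm high, fixed. Origin under its middle; z up; the nipple leans 25 degrees from vertical towards the block's own -x.
- nipple_ball (a point): Centre of the steel ball, 16 mm in diameter, at the end of the nipple, on a stem 9 mm in diameter, about 94 mm above the bench and 29 mm to the block's -x side. z points outward along the nipple's axis (25 degrees from vertical). The ball's centre stands 30 mm from the face of the hexagonal boss (22 mm across) that the stem slides in. It sinks with the nipple.
- nipple (a joint): How far the sprung nipple is pushed down along its own axis into the boss, in m: 0 free, 0.010 at the stop. Spring force about 8 N at the start of the travel, 14 N at the stop.
- spindle_1: Turned steel spindle, 18 x 84 x 18 mm, lying on the bench; a bystander.
- hex_key_2: Black hex key, 34 x 99 x 9 mm, lying on the bench; a bystander.
- threadlock_bottle: Small upright bottle, 22 x 27 x 92 mm, behind the work; a bystander.
- tape_roll: Roll of packing tape, 102 mm in diameter, 48 mm high; a bystander.
- marker: Marker pen, 13 x 134 mm; a bystander.
- screwdriver: Screwdriver, 209 mm long; a bystander.
- label_box: Small white card box, 37 x 53 x 24 mm; a bystander.

How it is judged (in metres and radians):
On the way, in this order (a step that is already met when the one before it is completed fails the run):
1. the gun is out of the fork, in the gripper and off the bench (horizontal distance between gun_handle and hanger above 0.05 m and contact force between the fingers and gun above 1 N and height (world z) of gun_handle above 0.1 m), for 0.1 s.
2. the socket has snapped over the nipple's ball, squarely (distance between gun_seat and nipple_ball below 0.003 m and angle between the z axis of gun_seat and the z axis of nipple_ball, either way round below 0.15 rad), for 0.1 s.
At the end, for the whole second after the job is handed in: The gripper still holds the gun, which is snapped onto the nipple (ball centre within 3 mm of its seat), in line with it to 0.15 rad, and keeps the nipple pushed in by more than 4.5 mm of its 10 mm, at rest (all of step 2 and value of joint nipple above 0.0045 m and contact force between the fingers and gun above 1 N and contact force between gun and hanger below 0.1 N and linear speed of gun below 0.02 m/s); the arm keeps its last pose, push and grip.
It fails at once if a bystander is pushed more than 30 mm or knocked over (distance of any of spindle_1, hex_key_2, threadlock_bottle, tape_roll, marker, screwdriver, label_box from where it was at the start of the episode above 0.03 m or angle between threadlock_bottle's own z axis and vertical above 0.6 rad).
It also fails if it takes over 42 s, if anything falls off the work surface, if the arm or the gripper's body presses on something with over 40 N, if the wrist force passes 120 N, or if a joint passes its speed limit or range.

ROBOT

A 6-joint arm with a two-finger parallel gripper is mounted at the origin on a cart in front of the work surface, level with it; the furniture and walls round the work are solid. World frame = base frame: x ahead of the robot, y to its left, z up, the work surface at z = 0. Lengths are in mm, angles in rad, forces in N, time in s.
With the tool pointing down it reaches from about 350 to 775 mm from the base axis. Payload 7.3 kg.
Tool frame: the origin (TCP) lies on the centre line of the jaws, within the pads' length; the fingertips stand 17 mm ahead of it and the grasp point (between the pads) lies 2 mm behind it; z points along the fingers, y is the line along which they close (so a half turn about z gives the same grasp; the last joint's range is limited). The gripper opens to 92 mm and grips with 3 to 60 N. Pads are 19 mm wide; open, the fingers measure 130 mm over their backs; the gripper's body (75 mm by 190 mm) begins 47 mm behind the grasp point.
Start: joints at [0.988, 0.342, 1.524, -0, 1.275, -0.146], TCP at [222.085, 475.733, 243.741] pointing down, gripper open.
Joint ranges: [-2.53, 2.53], [-0.77, 2.02], [0.04, 2.7], [-1, 4.14], [0.28, 2.66], [-3.11, 3.11]. Speed limits (rad/s): [2.57, 2.57, 3.14, 3.14, 3.14, 3.14].

INTERFACE

Orientations are given as [roll, pitch, yaw] about the fixed x, y, z axes, in that order (R = Rz(yaw) Ry(pitch) Rx(roll)).
In Python, from plant import bot gives the robot as it stands. The module is installed in compiled form; this text tells all that it offers.
- The arm moves only by the shell command python3 -m pendant 'ROWS'. ROWS is JSON, a list of rows, each a list of 3 entries, a list of its own where there are three numbers: the shift along the world's x, y, z as a fraction of full scale, then the turn, a rotation vector about the world's x, y, z as a fraction of full scale, then the opening, from -1 (shut) to 1 (fully open), so that 0 is half open. In form: [[[tx, ty, tz], [rx, ry, rz], claw], ...]. A call has exactly 10 rows; each row shifts and turns the commanded pose from where the row before left it; what a row does not reach is not made up. Full scale, the value 1, is 30 mm for a shift and 0.12 rad for a turn. A row lasts 1/12 s, in which the tool goes at most 41.7 mm and 7.16 degrees, less where a joint would pass 70% of its speed; a pose out of reach is approached as far as the arm can. A call with a number of a shift or a turn outside -1 to 1 is refused whole. A call with a gripper value outside its range is refused whole. The fingers move at their own pace and stop on an object; the grip force is fixed at half the most. Time passes only in rows, so rows that do not move let the fingers close, or fill a call up. It gives the time, the measured TCP pose, the force, the opening and the grip force at its end, in the units of the state.
- bot.get_obs(): the state, without advancing time (a new reading comes with each control period).
- bot.capture(name): name is "side" or "top" or "wrist"; returns the picture (384x512x3 uint8, blue, green, red); there is no depth.
- bot.camera_params(name): a dict with "fovy" (degrees; the focal length in pixels is half the picture's height over the tangent of half this angle, whatever the lens; pixels are square), "cx", "cy" (the principal point, pixels), "distortion" ([k1, k2, p1, p2, k3] as OpenCV has them; the pictures are not rectified), "camera_from_world" (4x4, takes a point from world to camera coordinates). Camera axes: x right, y down, z forward; pixel columns grow to the right and rows downward; lengths in mm; the calibration is good to about 2 mm. A picture is of the moment at which its call begins: read the wrist's pose just before it. camera_params takes no time and is no camera call; for the wrist camera it gives the pose at the moment of the call.
- bot.close_job(): hands the job in; it is judged then, once.
The state is a dict: "time": time; "joint_positions": joint angles; "dq": joint speeds; "tau": joint torques, N m; "tool_pos": TCP position; "tcp_rot": TCP orientation; "contact_force": force on the tool from outside, world axes, zero at the start; "moment": the same for the moment, N m; "grip_width": finger opening in mm; "finger_force": force on a finger pad.
Only numpy, scipy, OpenCV 4.12 (cv2) and the standard library are available. Lean on these libraries where they do the work, as an engineer would, in place of code of your own. Each camera call takes 0.05 s, during which the arm holds its last target. There are 200 camera calls.

## Working session

There is one attempt and no reset: what is moved stays moved. The work goes in short steps, Python scripts to look and compute and a shell command to move; the robot and the scene stay as the last step left them, time stands still between calls to the robot, and variables do not carry over. Pictures are saved under pics/ and viewed, at most 10 in all, crops included, and the job is handed in when it is done.

```bash
mkdir -p pics; python3 - <<'E'
from plant import bot
import cv2,numpy as np
o=bot.get_obs();print({k:np.round(v,3).tolist() for k,v in o.items()})
for n in("side","top","wrist"):
    cv2.imwrite(f"pics/{n}0.png",bot.capture(n));p=bot.camera_params(n);print(n,p)
E
```

```text
{'time': 0.0, 'joint_positions': [0.988, 0.343, 1.525, -0.0, 1.275, -0.146], 'dq': [-0.002, -0.001, -0.001, 0.002, 0.0, 0.001], 'tau': [-0.002, -43.123, -24.422, 0.072, 0.056, -0.0], 'tool_pos': [221.857, 475.388, 243.028], 'tcp_rot': [-3.14, -0.0, 2.705], 'contact_force': [-0.194, 0.423, 0.212], 'moment': [0.003, 0.002, -0.011], 'finger_force': 0.0, 'grip_width': 91.868}
side {'fovy': 48.45062983058341, 'cx': 250.0157569871618, 'cy': 190.83634918245139, 'distortion': array([0.03569026, 0.        , 0.        , 0.        , 0.        ]), 'camera_from_world': array([[-3.59205313e-01, -9.33136003e-01, -1.51242429e-02,
         2.12595806e+02],
       [-4.84336565e-01,  2.00246195e-01, -8.51656945e-01,
         3.25499345e+02],
       [ 7.97740330e-01, -2.98594476e-01, -5.23881384e-01,
         1.28796262e+03],
       [ 0.00000000e+00,  0.00000000e+00,  0.00000000e+00,
         1.00000000e+00]])}
top {'fovy': 52.603446376364964, 'cx': 251.19235933806783, 'cy': 193.06399265629108, 'distortion': array([0.03318236, 0.        , 0.        , 0.        , 0.        ]), 'camera_from_world': array(
[... 172 characters left out ...]
 2.15995512e-01,  5.24180007e-03, -9.76380286e-01,
         1.14004024e+03],
       [ 0.00000000e+00,  0.00000000e+00,  0.00000000e+00,
         1.00000000e+00]])}
wrist {'fovy': 59.09338433275808, 'cx': 251.44050071613188, 'cy': 187.06062640461815, 'distortion': array([-0.08970803,  0.        ,  0.        ,  0.        ,  0.        ]), 'camera_from_world': array([[ 4.22984270e-01,  9.06136725e-01, -7.36622373e-04,
        -5.24330337e+02],
       [ 8.71298842e-01, -4.06498445e-01,  2.74949708e-01,
        -3.40011586e+01],
       [ 2.48842592e-01, -1.16941220e-01, -9.61458327e-01,
         3.90295803e+02],
       [ 0.00000000e+00,  0.00000000e+00,  0.00000000e+00,
         1.00000000e+00]])}
```

View pics/side0.png

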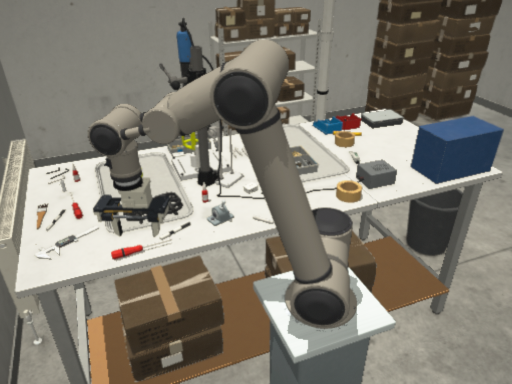

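View pics/top0.png

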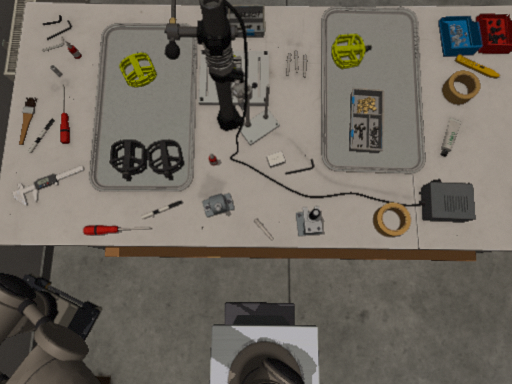

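The top view shows the bearing block at about (217,205) and the hanger with the gun at (311,220). In the side view the block is at (220,213) and the arm hides the hanger. I'll zoom in on these.

```bash
python3 - <<'E'
import cv2,numpy as np
t=cv2.imread("pics/top0.png");s=cv2.imread("pics/side0.png")
a=cv2.resize(t[180:250,190:250],None,fx=6,fy=6,interpolation=2)[:420]
b=cv2.resize(t[180:250,285:345],None,fx=6,fy=6,interpolation=2)
cv2.imwrite("pics/z0.png",np.hstack([a,b]))
E
```

```text
(no output)
```

View pics/z0.png

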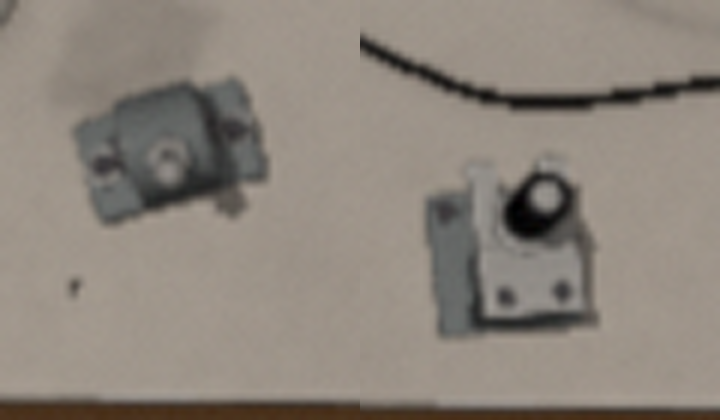

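```bash
cat > h.py <<'E'
from plant import bot
import cv2,numpy as np
def K(p): 
    f=192/np.tan(np.radians(p["fovy"]/2)); return np.array([[f,0,p["cx"]],[0,f,p["cy"]],[0,0,1]])
def ray(p,uv):
    q=cv2.undistortPoints(np.array([[uv]],float),K(p),p["distortion"])[0,0]
    T=p["camera_from_world"];R=T[:3,:3];return -R.T@T[:3,3],R.T@np.r_[q,1]
def onz(p,uv,z):
    c,d=ray(p,uv);return c+d*(z-c[2])/d[2]
def proj(p,X):
    T=p["camera_from_world"];r=cv2.Rodrigues(T[:3,:3])[0]
    return cv2.projectPoints(np.array(X,float).reshape(-1,3),r,T[:3,3],K(p),p["distortion"])[0][:,0]
def tri(rays):
    A=0;b=0
    for c,d in rays:
        d=d/np.linalg.norm(d);M=np.eye(3)-np.outer(d,d);A=A+M;b=b+M@c
    return np.linalg.solve(A,b)
E
python3 - <<'E'
from h import *
t=bot.camera_params("top")
def z(u,v): return (190+u/6-.4,180+v/6-.4) if u<360 else (285+(u-360)/6-.4,180+v/6-.4)
print("ball",onz(t,z(168,165),94),"handle top",onz(t,z(545,195),154))
print("foot corners",[onz(t,z(*q),12).round() for q in((78,130),(105,222),(265,178),(235,80))])
print("plate",[onz(t,z(*q),85).round() for q in((480,318),(585,314),(470,168),(557,160))])
w=bot.camera_params("wrist");c,_=ray(w,(250,190));print("cam-tcp",c-bot.get_obs()["tool_pos"])
for n,X in dict(spindle=(263,228),marker=(163,209),label=(276,159),key=(300,167),bottle=(212,159)).items(): print(n,onz(t,X,10).round())
E
```

```text
ball [493.44132658 142.46367245  94.        ] handle top [ 471.21251305 -138.0855197   154.        ]
foot corners [array([527., 199.,  12.]), array([477., 182.,  12.]), array([502.,  98.,  12.]), array([555., 116.,  12.])]
plate [array([ 421., -116.,   85.]), array([ 424., -167.,   85.]), array([ 496., -112.,   85.]), array([ 501., -156.,   85.])]
cam-tcp [-67.6416904   31.45634955 141.01855021]
spindle [443.   5.  10.]
marker [501. 324.  10.]
label [671. -37.  10.]
key [ 645. -115.   10.]
bottle [669. 173.  10.]
```

```bash
python3 -m pendant '[[[0.7,-0.9,0.05],[0,0,0.6],1],[[0.7,-0.9,0.05],[0,0,0.6],1],[[0.7,-0.9,0.05],[0,0,0.6],1],[[0.7,-0.9,0.05],[0,0,0.6],1],[[0.7,-0.9,0.05],[0,0,0.6],1],[[0.7,-0.9,0.05],[0,0,0.6],1],[[0.7,-0.9,0.05],[0,0,0.6],1],[[0.7,-0.9,0.05],[0,0,0.6],1],[[0.7,-0.9,0.05],[0,0,0.6],1],[[0.7,-0.9,0.05],[0,0,0.6],1]]'
python3 - <<'E'
from h import *
p=bot.camera_params("wrist");cv2.imwrite("pics/w1.png",bot.capture("wrist"));np.save("w1.npy",p,allow_pickle=True)
s=bot.camera_params("side");cv2.imwrite("pics/s1.png",bot.capture("side"))
o=bot.get_obs();print(o["tool_pos"],o["tcp_rot"],o["joint_positions"])
print(proj(p,[[493,142,94],[515,149,0]]),proj(s,[[493,142,94],[470,-138,125]]))
E
```

```text
time: 0.98
tool_pos: [432.7, 204.2, 258.7]
tcp_rot: [3.141, -0.0, -2.855]
contact_force: [1.5, 1.2, -0.2]
grip_width: 91.9
finger_force: 0.0
[434.62224895 202.40556104 258.63678957] [-3.14025552e+00  6.80956946e-04 -2.86112451e+00] [ 2.76651476e-01  2.45822019e-01  1.61799858e+00 -1.39423296e-03
  1.27708627e+00 -1.57420936e+00]
[[171.8578909  214.32833247]
 [190.31426343 205.20462729]] [[223.59185915 200.26025625]
 [294.47327308 181.39785937]]
```

View pics/w1.png

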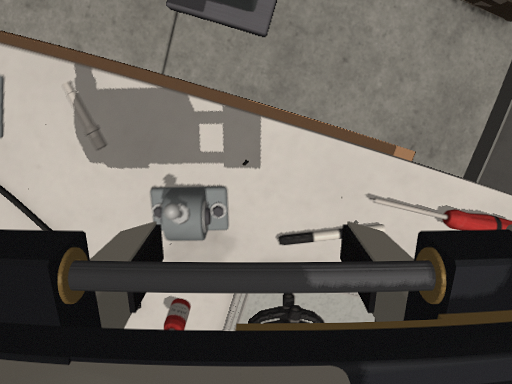

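The wrist view shows the block foot from (151,187) to (228,230), with the ball at about (176,211). I'll zoom in on it in both this view and the side view.

```bash
python3 - <<'E'
import cv2,numpy as np
w=cv2.imread("pics/w1.png");s=cv2.imread("pics/s1.png")
a=cv2.resize(w[175:245,145:235],None,fx=5,fy=5,interpolation=2)
b=cv2.resize(s[185:235,200:245],None,fx=7,fy=7,interpolation=2)
c=np.hstack([a,b]);cv2.imwrite("pics/z1.png",c);print(c.shape)
E
```

```text
(350, 765, 3)
```

View pics/z1.png

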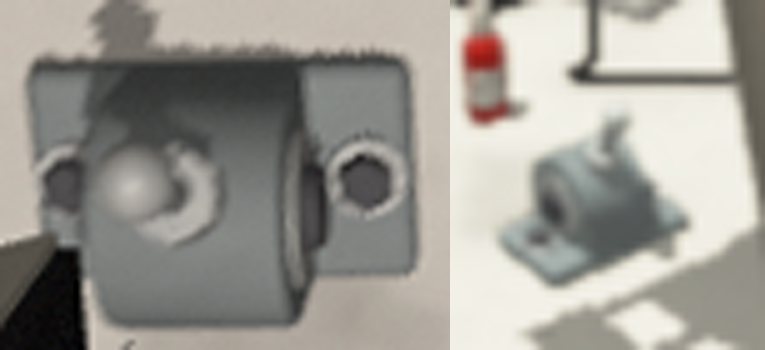

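```bash
python3 - <<'E'
from h import *
w=np.load("w1.npy",allow_pickle=True).item();t=bot.camera_params("top");s=bot.camera_params("side")
W=lambda u,v:(145+u/5-.4,175+v/5-.4)
rw=ray(w,W(132,183));rt=ray(t,(190+168/6-.4,180+165/6-.4));rs=ray(s,(222.7,201.5))
print(tri([rw,rt,rs]),tri([rw,rs]),tri([rw,rt]),onz(w,W(132,183),94),onz(s,(222.7,201.5),94),ray(w,(250,190))[0])
for q,z in [((65,183),16),((363,178),16),((30,60),12),((408,58),12),((412,272),12),((180,195),64)]: print(q,onz(w,W(*q),z).round(1))
# shadow-free yaw
a,b=onz(w,W(65,183),16),onz(w,W(363,178),16);print("yaw from bolts",np.degrees(np.arctan2(*(b-a)[[1,0]]))-90)
E
```

```text
[493.89458946 142.63499443  88.28855055] [492.95410476 142.66030658  88.99416204] [492.59723495 141.38031099  91.39542521] [490.09475046 140.50027448  94.        ] [486.18829399 147.69117931  94.        ] [361.09975907 183.20274882 399.72065776]
(65, 183) [527.7 113.9  16. ]
(363, 178) [505.8 183.   16. ]
(30, 60) [501.1  98.5  12. ]
(408, 58) [474.9 185.6  12. ]
(412, 272) [527.7 200.9  12. ]
(180, 195) [502.5 146.7  64. ]
yaw from bolts 17.58583388422025
```

```bash
python3 -m pendant '[[[-0.05,-1,0],[0,0,0],1],[[-0.05,-1,0],[0,0,0],1],[[-0.05,-1,0],[0,0,0],1],[[-0.05,-1,0],[0,0,0],1],[[-0.05,-1,0],[0,0,0],1],[[-0.05,-1,0],[0,0,0],1],[[-0.05,-1,0],[0,0,0],1],[[-0.05,-1,0],[0,0,0],1],[[-0.05,-1,0],[0,0,0],1],[[-0.05,-0.7,0],[0,0,0],1]]'
python3 - <<'E'
from h import *
p=bot.camera_params("wrist");im=bot.capture("wrist");np.save("w2.npy",p,allow_pickle=True)
s=bot.camera_params("side");si=bot.capture("side");cv2.imwrite("pics/s2.png",si);cv2.imwrite("pics/w2f.png",im)
o=bot.get_obs();print(o["tool_pos"],o["tcp_rot"],o["joint_positions"])
u,v=proj(p,[[471,-138,120]])[0].astype(int);a,b=proj(s,[[471,-138,120]])[0].astype(int);print(u,v,a,b)
u0,v0=max(u-60,0),max(v-60,0);A=cv2.resize(im[v0:v0+120,u0:u0+120],(480,480),interpolation=2)
B=cv2.resize(si[b-40:b+40,a-25:a+25],(300,480),interpolation=2);print(u0,v0,a-25,b-40)
cv2.imwrite("pics/z2.png",np.hstack([A,B]))
E
```

```text
time: 1.92
tool_pos: [416.7, -86.6, 258.6]
tcp_rot: [3.142, -0.0, -2.86]
contact_force: [0.3, 0.2, 0.3]
grip_width: 92.2
finger_force: 0.0
[416.86632283 -86.9480761  258.51694304] [-3.14154029e+00 -4.49620249e-04 -2.86243580e+00] [-3.85786324e-01  1.45936403e-01  1.74651620e+00 -3.35821319e-04
  1.24946159e+00 -2.23563340e+00]
178 222 294 182
118 162 269 142
```

View pics/z2.png

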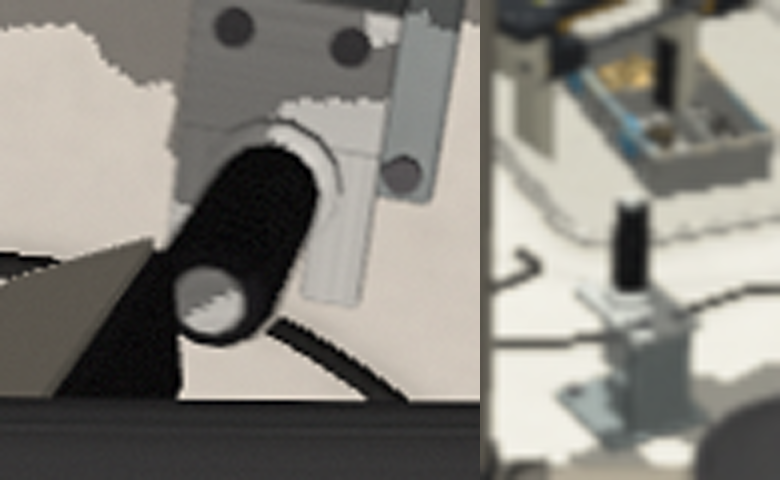

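The wrist crop shows the hanger with its slot opening towards the image bottom (world +x). The handle's end disc is at crop (210,298), or (170,236) in the full picture. The side crop shows the upright handle, with its top at (294,176).

```bash
python3 - <<'E'
from h import *
w=np.load("w2.npy",allow_pickle=True).item();t=bot.camera_params("top");s=bot.camera_params("side")
W=lambda u,v:(118+u/4-.4,162+v/4-.4)
for q in((210,298),(220,290)): print(onz(w,W(*q),154))
rt=ray(t,(285+185/6-.4,180+195/6-.4));rs=ray(s,(293.9,175.8))
print("tri",tri([ray(w,W(210,298)),rs,rt]),onz(s,(293.7,190),95),onz(s,(293.9,175.8),154))
for n,q in dict(tipR_in=(303,296),tipR_out=(355,306),Rout2=(388,125),bolt1=(234,27),bolt2=(350,47),Lout=(175,150)).items(): print(n,onz(w,W(*q),85).round(1))
c=np.array([471,-138,154.]);ring=[c+13*np.array([np.cos(a),np.sin(a),0]) for a in np.linspace(0,6.28,5)[:4]]
P=proj(w,ring+[c]);print(((P-[118,162]+.4)*4).round())
E
```

```text
[ 469.22210432 -138.31689871  154.        ]
[ 466.96298869 -136.75991156  154.        ]
tri [ 472.73922875 -138.16822214  148.04999557] [ 457.87005022 -130.07175015   95.        ] [ 464.44949117 -131.60013955  154.        ]
tipR_in [ 496.8 -124.4   85. ]
tipR_out [ 495.8 -111.1   85. ]
Rout2 [ 447.  -114.9   85. ]
bolt1 [ 433.6 -156.4   85. ]
bolt2 [ 430.6 -128.5   85. ]
Lout [ 467.8 -163.7   85. ]
[[196. 363.]
 [273. 323.]
 [224. 248.]
 [146. 289.]
 [210. 306.]]
```

```bash
python3 -m pendant '[[[0.57,-0.57,0],[0,0,0],1],[[0.57,-0.57,0],[0,0,0],1],[[0.57,-0.57,0],[0,0,0],1],[[0,0,-0.8],[0,0,0],1],[[0,0,-0.8],[0,0,0],1],[[0,0,-0.8],[0,0,0],1],[[0,0,-0.8],[0,0,0],1],[[0,0,-0.8],[0,0,0],1],[[0,0,-0.8],[0,0,0],1],[[0,0,0],[0,0,0],1]]'
python3 - <<'E'
from h import *
o=bot.get_obs();print(o["tool_pos"],o["tcp_rot"],o["contact_force"])
s=bot.capture("side");w=bot.capture("wrist");t=bot.capture("top")
A=cv2.resize(s[140:230,250:340],(450,450),interpolation=2);B=cv2.resize(w[140:384,140:340],(350,450))
cv2.imwrite("pics/z3.png",np.hstack([A,B]))
E
```

```text
time: 2.85
tool_pos: [466.0, -133.8, 110.8]
tcp_rot: [3.135, -0.006, -2.858]
contact_force: [-1.9, -0.2, -0.8]
grip_width: 91.8
finger_force: 0.0
[ 465.95565607 -133.8430834   110.82542417] [ 3.13540874 -0.00620596 -2.8581823 ] [-1.915675   -0.16053757 -0.76019417]
```

View pics/z3.png

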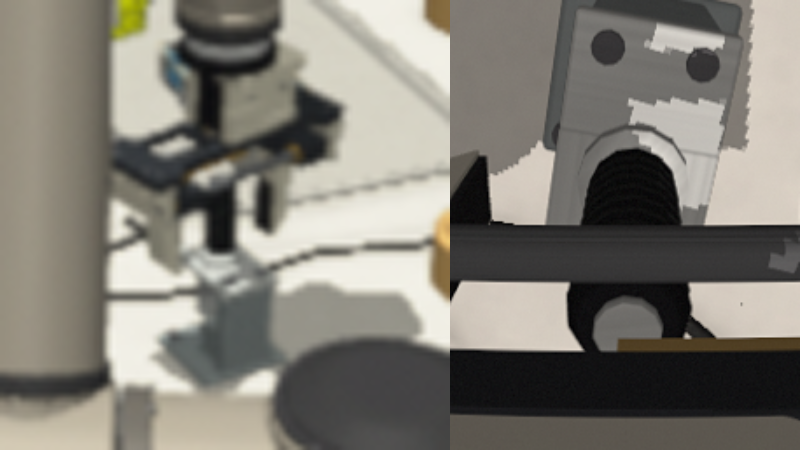

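The fingers straddle the handle without contact. The handle is seen under the gripper bar, with its end disc at about (241,316) in the wrist picture.

```bash
python3 - <<'E'
from h import *
p=bot.camera_params("wrist");im=bot.capture("wrist");o=bot.get_obs();print(o["tool_pos"])
# black handle segment edges between plate and bar, then white end disc
g=cv2.cvtColor(im,6)
for v in (240,250,258,300,306): 
    r=np.where(g[v,190:300]<45)[0]+190; print(v,r.min() if len(r) else 0,r.max() if len(r) else 0,len(r))
print(proj(p,[[468.5,-138.3,z] for z in(92,110,125,154)]))
v=proj(p,[[468.5,-138.3,z] for z in(92,110,125,154)])
for m in((231,310,154),(241.5,316,154)): print(onz(p,m[:2],m[2]))
E
```

```text
[ 469.33581751 -136.2679256   116.12915235]
240 223 272 50
250 221 274 54
258 219 275 57
300 213 281 37
306 213 279 29
[[247.04358959 235.00833348]
 [246.57340647 250.48549   ]
 [246.100331   266.09597465]
 [244.88086432 306.52066997]]
[ 471.31871388 -142.64654036  154.        ]
[ 472.73199088 -138.35838795  154.        ]
```

```bash
python3 -m pendant '[[[0,-0.06,-0.07],[0,0,0],1],[[0,0,0],[0,0,0],-1],[[0,0,0],[0,0,0],-1],[[0,0,0],[0,0,0],-1],[[0,0,0],[0,0,0],-1],[[0,0,0],[0,0,0],-1],[[0,0,0],[0,0,0],-1],[[0,0,0],[0,0,0],-1],[[0,0,0],[0,0,0],-1],[[0,0,0],[0,0,0],-1]]'
```

```text
time: 3.88
tool_pos: [468.4, -138.4, 112.6]
tcp_rot: [3.141, -0.0, -2.858]
contact_force: [-0.4, 0.1, -0.7]
grip_width: 36.6
finger_force: 0.0
```

```bash
python3 -m pendant '[[[0,0,0],[0,0,0],-1],[[0,0,0],[0,0,0],-1],[[0,0,0],[0,0,0],-1],[[0,0,0],[0,0,0],-1],[[0,0,0],[0,0,0],-1],[[0,0,0],[0,0,0],-1],[[0,0,0.07],[0,0,0],-1],[[0,0,0.06],[0,0,0],-1],[[0,0,0],[0,0,0],-1],[[0,0,0],[0,0,0],-1]]'
```

```text
time: 4.72
tool_pos: [468.3, -138.4, 116.5]
tcp_rot: [3.141, -0.0, -2.858]
contact_force: [0.1, -1.4, -3.2]
grip_width: 25.4
finger_force: 30.0
```

```bash
python3 -m pendant '[[[0.15,0.012,0],[0,0,0],-1],[[0.25,0.02,0],[0,0,0],-1],[[0.25,0.02,0],[0,0,0],-1],[[0.25,0.02,0],[0,0,0],-1],[[0.3,0.023,0],[0,0,0],-1],[[0.3,0.023,0],[0,0,0],-1],[[0.3,0.023,0],[0,0,0],-1],[[0.3,0.023,0],[0,0,0],-1],[[0.3,0.023,0],[0,0,0],-1],[[0.2,0.015,0],[0,0,0],-1]]'
```

```text
time: 5.55
tool_pos: [547.7, -132.2, 116.5]
tcp_rot: [-3.141, 0.0, -2.858]
contact_force: [-1.7, 0.4, -3.7]
grip_width: 25.5
finger_force: 30.0
```

```bash
python3 -m pendant '[[[0,0.2,1],[0,0,0],-1],[[0,0.5,1],[0,0,0],-1],[[0,0.8,0.8],[0,0,0],-1],[[-0.4,0.9,0],[0.149,-0.498,0],-1],[[-0.5,0.9,0],[0.149,-0.498,0],-1],[[-0.5,0.9,0],[0.149,-0.498,0],-1],[[-0.5,0.9,0],[0.149,-0.498,0],-1],[[-0.5,0.9,0],[0.149,-0.498,0],-1],[[-0.5,0.9,0],[0.149,-0.498,0],-1],[[-0.4,0.9,0],[0.149,-0.498,0],-1]]'
python3 - <<'E'
from h import *
from scipy.spatial.transform import Rotation as Ro
p=bot.camera_params("wrist");o=bot.get_obs();im=bot.capture("wrist");s=bot.capture("side");cv2.imwrite("pics/w4.png",im);cv2.imwrite("pics/s4.png",s)
R=Ro.from_euler('xyz',o["tcp_rot"]).as_matrix();print(o["tool_pos"],o["tcp_rot"],R[:,2],R[:,1])
sp=bot.camera_params("side");u,v=proj(sp,[[480,135,140]])[0].astype(int);u0,v0=u-45,v-50;print(u0,v0)
A=cv2.resize(s[v0:v0+90,u0:u0+90],(450,450),interpolation=2);B=cv2.resize(im[100:384,140:340],(320,450))
cv2.imwrite("pics/z4.png",np.hstack([A,B]))
E
```

```text
time: 6.38
tool_pos: [446.0, 102.7, 200.7]
tcp_rot: [3.137, 0.439, -2.86]
contact_force: [1.2, 0.9, -3.0]
grip_width: 25.4
finger_force: 30.0
[445.96114992 102.72837044 200.70534632] [ 3.13736286  0.43893256 -2.85970666] [ 0.40702059  0.12227568 -0.90519771] [-0.27989182  0.96002391  0.00382883]
180 141
```

View pics/z4.png

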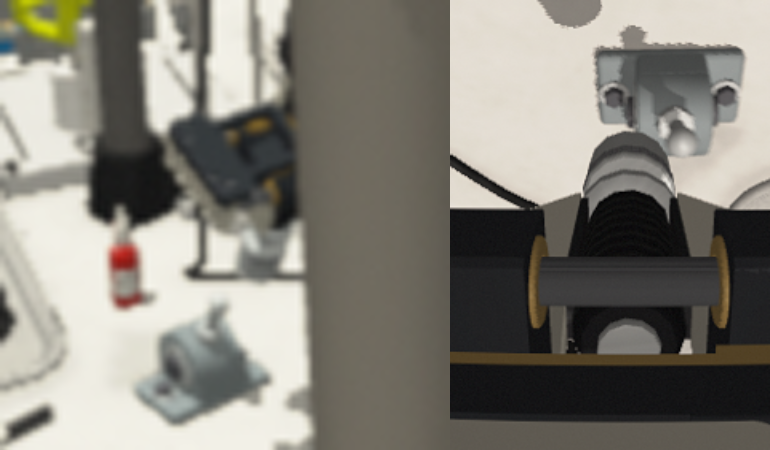

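The side crop shows the gun tilted above and to the right of the block. The wrist crop shows the sleeve end at crop (628,140) and the nipple ball at (682,138), or about (285,187) in the full picture. I'll measure the ball more finely.

```bash
python3 - <<'E'
from h import *
im=cv2.imread("pics/w4.png");p=bot.camera_params("wrist");o=bot.get_obs()
from scipy.spatial.transform import Rotation as Ro
R=Ro.from_euler('xyz',o["tcp_rot"]).as_matrix();X=o["tool_pos"]
print(proj(p,[[490,141,94],X+77.6*R[:,2],X+44*R[:,2],X+27*R[:,2]]))
A=cv2.resize(im[165:215,225:305],None,fx=8,fy=8,interpolation=2)
np.save("w4.npy",p,allow_pickle=True);cv2.imwrite("pics/z5.png",A)
E
```

```text
[[277.32118429 194.60787687]
 [251.18306765 203.95756178]
 [251.14862869 222.44660972]
 [251.12667009 234.26974932]]
```

View pics/z5.png

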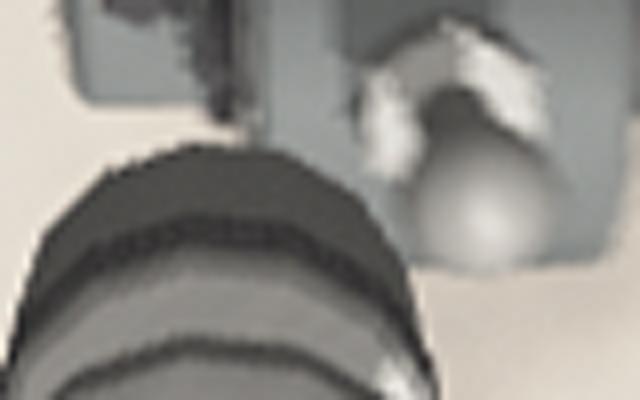

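The ball is at (285.2,189.6) with a radius of about 8.5 px. The sleeve axis is at column 252. The arm was still settling at that moment, so I'll retake the picture at rest.

```bash
python3 - <<'E'
from h import *
from scipy.spatial.transform import Rotation as Ro
def hough(im,c):
    u,v=int(c[0])-22,int(c[1])-22
    g=cv2.resize(cv2.cvtColor(im,6)[v:v+44,u:u+44],None,fx=8,fy=8,interpolation=2)
    h=cv2.HoughCircles(g,cv2.HOUGH_GRADIENT,1.5,10,param1=60,param2=12,minRadius=58,maxRadius=76)
    return [(u+a/8-.44,v+b/8-.44,r/8) for a,b,r in h[0][:3]] if h is not None else None
p=bot.camera_params("wrist");im=bot.capture("wrist");o=bot.get_obs();cv2.imwrite("pics/w5.png",im)
R=Ro.from_euler('xyz',o["tcp_rot"]).as_matrix();X=o["tool_pos"];print(X,o["tcp_rot"],R[:,2])
print(proj(p,[[490,141,94]]),hough(im,proj(p,[[490,141,94]])[0]))
old=cv2.imread("pics/w4.png");print("old",hough(old,(285,190)))
# image shift of this picture vs old via template of the ball
T=old[178:202,273:298];m=cv2.matchTemplate(im[150:240,230:330],T,cv2.TM_CCOEFF_NORMED);_,s,_,l=cv2.minMaxLoc(m);b=(285.2+l[0]+230-273,189.6+l[1]+150-178);print("match",s,b)
w1=np.load("w1.npy",allow_pickle=True).item()
r1=ray(w1,(171,211.2));r5=ray(p,b);B=tri([r1,r5]);print(B,onz(p,b,94));np.save("w5.npy",p,allow_pickle=True)
E
```

```text
[445.2456197  103.2541501  200.25534596] [ 3.13724086  0.43513661 -2.85619101] [ 0.40325361  0.12285459 -0.90680388]
[[277.32118429 194.60787687]] [(np.float32(279.21625), np.float32(183.65375), np.float32(7.53125)), (np.float32(276.96625), np.float32(181.96625), np.float32(9.18125)), (np.float32(272.65375), np.float32(186.09125), np.float32(8.975))]
old [(np.float32(284.77875), np.float32(178.71625), np.float32(7.925)), (np.float32(277.46625), np.float32(178.52875), np.float32(7.7375)), (np.float32(268.84125), np.float32(181.15375), np.float32(8.3))]
match 0.7271206378936768 (280.20000000000005, 193.60000000000002)
[488.13138649 141.59222518  95.89127045] [488.32565806 142.86174631  94.        ]
```

```bash
python3 - <<'E'
from h import *
from scipy.spatial.transform import Rotation as Ro
p=np.load("w5.npy",allow_pickle=True).item();o=bot.get_obs()
R=Ro.from_euler('xyz',o["tcp_rot"]).as_matrix();X=o["tool_pos"]
f=lambda x,y,z:(proj(p,[X+R@[x,y,z]])[0]-[225,165]+.4)*8
for dx in(-3,0,3):print(dx,[f(dx+r,0,z).round() for r,z in((17,77.6),(17,43.6),(8,43.6),(17,27.6))])
print([f(x,y,43.6).round() for x,y in((0,17),(0,-17))])
B=np.array([488.5,141.5,94]);n=np.array([-.405,-.121,.906]);print("lateral (tool) of ball",R.T@(B-X))
print("goal shift to seat+45:",B+(61.1+45)*n-X, "axis err",R[:,2]+n)
E
```

```text
-3 [array([189., 184.]), array([185., 314.]), array([186., 431.]), array([183., 391.])]
0 [array([188., 149.]), array([185., 274.]), array([185., 392.]), array([183., 348.])]
3 [array([188., 114.]), array([185., 234.]), array([185., 353.]), array([183., 305.])]
[array([417., 494.]), array([-45., 494.])]
lateral (tool) of ball [ -2.61110982  24.00535918 118.49392318]
goal shift to seat+45: [  0.2838803   25.4077499  -10.12874596] axis err [-0.00174639  0.00185459 -0.00080388]
```

```bash
python3 - <<'E'
import cv2
im=cv2.imread("pics/w5.png");A=cv2.resize(im[165:265,205:305],None,fx=6,fy=6,interpolation=2);cv2.imwrite("pics/z6.png",A)
E
```

```text
(no output)
```

View pics/z6.png

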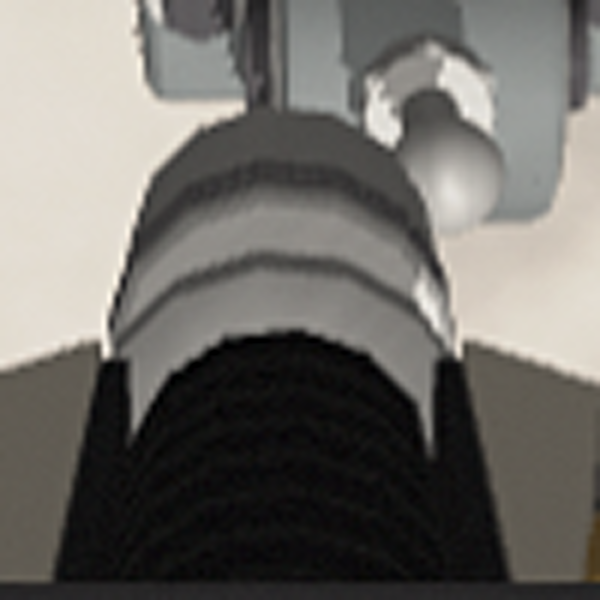

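The sleeve axis column is about 252 and the ball is at (280.4,194.6). I'll compute the ball's position relative to the gun in the camera frame, which cancels the calibration bias.

```bash
python3 - <<'E'
from h import *
from scipy.spatial.transform import Rotation as Ro
w1=np.load("w1.npy",allow_pickle=True).item()
for i in range(3):
    p=bot.camera_params("wrist");o=bot.get_obs();R=Ro.from_euler('xyz',o["tcp_rot"]).as_matrix();X=o["tool_pos"]
    T=p["camera_from_world"];print(X.round(1),o["tcp_rot"].round(4),"tcp in cam",(T@np.r_[X,1])[:3].round(2),"tool axes in cam",(T[:3,:3]@R).round(3).tolist())
    bot.capture("wrist")
b=(280.4,194.6)
for B in (tri([ray(w1,(171,211.2)),ray(p,b)]),onz(p,b,94)):
    print("B",B,"cam",(T@np.r_[B,1])[:3],"tool",R.T@(B-X))
E
```

```text
[445.2 103.3 200.3] [ 3.1372  0.4351 -2.8562] tcp in cam [-1.5000e-01  3.2850e+01  1.5631e+02] tool axes in cam [[-0.0, 1.0, -0.0], [-0.961, -0.0, -0.275], [-0.275, 0.0, 0.961]]
[447.  102.3 200.9] [ 3.1383  0.4367 -2.8571] tcp in cam [-1.5000e-01  3.2840e+01  1.5631e+02] tool axes in cam [[0.0, 1.0, -0.0], [-0.961, 0.0, -0.275], [-0.275, 0.0, 0.961]]
[448.  101.7 201.2] [ 3.1387  0.4374 -2.8581] tcp in cam [-1.4000e-01  3.2840e+01  1.5631e+02] tool axes in cam [[-0.0, 1.0, -0.0], [-0.961, -0.0, -0.275], [-0.275, 0.0, 0.961]]
B [489.59274764 139.87084531  99.89485122] cam [ 24.495371     4.46360962 265.96230238] tool [ -2.90934039  24.64238054 113.2259849 ]
B [496.89853203 141.03903793  94.        ] cam [ 23.54783611   6.13049045 275.22578533] tool [ -7.06203957  23.69551489 121.6726982 ]
```

```bash
python3 - <<'E'
from h import *
w1=np.load("w1.npy",allow_pickle=True).item();p=np.load("w5.npy",allow_pickle=True).item();b=(280.4-0.9,194.6)
T=p["camera_from_world"];C=T[:3,:3];a=np.array([[0,1,0],[-.961,0,-.275],[-.275,0,.961]])
tcp=np.linalg.solve(C,np.array([-.15,32.85,156.31])-T[:3,3]);print("tcp",tcp)
for B in (tri([ray(w1,(171-.9,211.2)),ray(p,b)]),onz(p,b,94)): print(B, a.T@(C@(B-tcp)))
for i in range(4): print(bot.get_obs()["tool_pos"].round(1),bot.get_obs()["time"]); bot.capture("side")
E
```

```text
tcp [442.77767128 104.49532121 199.24491496]
[487.84583251 140.89614496  97.45741942] [ -5.7496319   21.50949449 114.93397092]
[489.50315229 142.68448788  94.        ] [ -6.19577235  22.73342561 118.95734929]
[448.5 101.4 201.1] 6.6833
[448.5 101.1 201. ] 6.7333
[448.4 101.  200.8] 6.7833
[448.3 101.  200.6] 6.8333
```

```bash
python3 -m pendant '[[[0,0.3,0],[0,0,0],-1],[[0,0.3,0],[0,0,0],-1],[[0,0.3,0],[0,0,0],-1],[[0.07,0.06,-0.3],[0,0,0],-1],[[0,0,-0.36],[0,0,0],-1],[[0,0,0],[0,0,0],-1],[[0,0,0],[0,0,0],-1],[[0,0,0],[0,0,0],-1],[[0,0,0],[0,0,0],-1],[[0,0,0],[0,0,0],-1]]'; python3 - <<'E'
from h import *
from scipy.spatial.transform import Rotation as Ro
for i in range(3):bot.capture("side")
p=bot.camera_params("wrist");o=bot.get_obs();X=o["tool_pos"];R=Ro.from_euler('xyz',o["tcp_rot"]).as_matrix();print(X,R[:,2],o["contact_force"])
B=np.array([489,141.3,94.5]);n=np.array([-.405,-.121,.906]);print((B+95*n-X)/30, np.cross(R[:,2],-n)/.12, R.T@(B-X))
E
```

```text
time: 7.72
tool_pos: [449.9, 130.3, 181.3]
tcp_rot: [3.138, 0.438, -2.859]
contact_force: [0.5, 0.6, -3.8]
grip_width: 25.7
finger_force: 30.0
[449.61150665 130.44210773 181.06061179] [ 0.40568408  0.12129276 -0.90592963] [-1.47273701  0.44999706 -3.03180527]
[ 0.03044978 -0.02123692 -0.01635373] [-0.00228129  0.00540234 -0.00029828] [-0.35982112 -0.87748873 95.71409138]
```

```bash
python3 -m pendant '[[[0.07,-0.01,-0.09],[0,0,0],-1],[[0.04,0.012,-0.09],[0,0,0],-1],[[0.04,0.012,-0.09],[0,0,0],-1],[[0.04,0.012,-0.09],[0,0,0],-1],[[0.04,0.012,-0.09],[0,0,0],-1],[[0.04,0.012,-0.09],[0,0,0],-1],[[0.04,0.012,-0.09],[0,0,0],-1],[[0,0,0],[0,0,0],-1],[[0,0,0],[0,0,0],-1],[[0,0,0],[0,0,0],-1]]'; cat > st.py <<'E'
from h import *
from scipy.spatial.transform import Rotation as Ro
o=bot.get_obs();X=o["tool_pos"];R=Ro.from_euler('xyz',o["tcp_rot"]).as_matrix()
B=np.array([489,141.3,94.5]);print("ball in tool",R.T@(B-X),"force tool",R.T@(o["contact_force"]-[-.3,.5,-3.3]),"moment",R.T@o["moment"],o["grip_width"],o["finger_force"])
E
python3 st.py
```

```text
time: 8.7
tool_pos: [458.3, 132.4, 161.5]
tcp_rot: [3.138, 0.435, -2.859]
contact_force: [-2.5, -0.8, -1.7]
grip_width: 25.9
finger_force: 30.0
ball in tool [-0.71215841 -0.26393264 74.2574938 ] force tool [ 1.62409696 -0.60915324 -2.47743157] moment [-0.04256796  0.94148177  0.03958233] 25.91758009434765 29.998181462287903
```

```bash
python3 -m pendant '[[[-0.04,-0.013,-0.02],[0,0,0],-1],[[0.027,0.008,-0.06],[0,0,0],-1],[[0.027,0.008,-0.06],[0,0,0],-1],[[0.014,0.004,-0.03],[0,0,0],-1],[[0,0,0],[0,0,0],-1],[[0,0,0],[0,0,0],-1],[[0,0,0],[0,0,0],-1],[[0,0,0],[0,0,0],-1],[[0,0,0],[0,0,0],-1],[[0,0,0],[0,0,0],-1]]'; python3 st.py
```

```text
time: 9.53
tool_pos: [459.7, 132.6, 156.8]
tcp_rot: [3.138, 0.437, -2.859]
contact_force: [-0.9, 0.6, -2.3]
grip_width: 25.4
finger_force: 30.0
ball in tool [-1.38080611e+00 -4.69269527e-02  6.93805236e+01] force tool [ 0.10065845  0.29647866 -1.1022975 ] moment [-0.24246755  0.61532432 -0.02435531] 25.445647656790136 29.99825745820999
```

```bash
python3 -m pendant '[[[0.027,0.008,-0.06],[0,0,0],-1],[[0.027,0.008,-0.06],[0,0,0],-1],[[0.027,0.008,-0.06],[0,0,0],-1],[[0,0,0],[0,0,0],-1],[[0,0,0],[0,0,0],-1],[[0,0,0],[0,0,0],-1],[[0,0,0],[0,0,0],-1],[[0,0,0],[0,0,0],-1],[[0,0,0],[0,0,0],-1],[[0,0,0],[0,0,0],-1]]'; python3 st.py
```

```text
time: 10.37
tool_pos: [461.9, 133.3, 151.1]
tcp_rot: [3.138, 0.436, -2.859]
contact_force: [0.5, 0.9, -4.9]
grip_width: 25.7
finger_force: 30.0
ball in tool [-1.74325829 -0.08570175 63.29327738] force tool [-0.10953252  0.16773798  1.7856597 ] moment [-0.18621798  0.50633613  0.00216069] 25.71969581211712 29.997765719890594
```

```bash
python3 -m pendant '[[[0.027,0.008,-0.06],[0,0,0],-1],[[0.027,0.008,-0.06],[0,0,0],-1],[[0,0,0],[0,0,0],-1],[[0,0,0],[0,0,0],-1],[[0,0,0],[0,0,0],-1],[[0,0,0],[0,0,0],-1],[[0,0,0],[0,0,0],-1],[[0,0,0],[0,0,0],-1],[[0,0,0],[0,0,0],-1],[[0,0,0],[0,0,0],-1]]'; python3 st.py
```

```text
time: 11.2
tool_pos: [463.9, 133.8, 148.0]
tcp_rot: [3.138, 0.437, -2.859]
contact_force: [-2.0, 1.0, 1.3]
grip_width: 25.3
finger_force: 30.0
ball in tool [-1.09943559e+00  5.82605758e-03  5.95561500e+01] force tool [-0.57786359  1.01959264 -4.80970861] moment [-0.19442605  0.5037642   0.02718699] 25.34674928453514 29.998237788677216
```

```bash
python3 -m pendant '[[[0.027,0.008,-0.06],[0,0,0],-1],[[0.027,0.008,-0.06],[0,0,0],-1],[[0,0,0],[0,0,0],-1],[[0,0,0],[0,0,0],-1],[[0,0,0],[0,0,0],-1],[[0,0,0],[0,0,0],-1],[[0,0,0],[0,0,0],-1],[[0,0,0],[0,0,0],-1],[[0,0,0],[0,0,0],-1],[[0,0,0],[0,0,0],-1]]'; python3 st.py
```

```text
time: 12.03
tool_pos: [465.5, 134.3, 144.4]
tcp_rot: [3.138, 0.437, -2.859]
contact_force: [-4.3, -0.7, 6.6]
grip_width: 25.4
finger_force: 30.0
ball in tool [-1.08225770e+00 -2.01315292e-02  5.56217237e+01] force tool [ -0.42807659  -0.01556707 -10.77510208] moment [-0.24271986  0.58170772  0.02973118] 25.447498934934725 29.998303055763245
```

```bash
python3 -m pendant '[[[0.027,0.008,-0.06],[0,0,0],-1],[[0.014,0.004,-0.03],[0,0,0],-1],[[0,0,0],[0,0,0],-1],[[0,0,0],[0,0,0],-1],[[0,0,0],[0,0,0],-1],[[0,0,0],[0,0,0],-1],[[0,0,0],[0,0,0],-1],[[0,0,0],[0,0,0],-1],[[0,0,0],[0,0,0],-1],[[0,0,0],[0,0,0],-1]]'; python3 st.py
```

```text
time: 12.87
tool_pos: [466.7, 134.6, 141.8]
tcp_rot: [3.138, 0.438, -2.859]
contact_force: [-4.8, -0.7, 7.5]
grip_width: 25.6
finger_force: 30.0
ball in tool [-1.05323102e+00 -1.29726076e-02  5.27316770e+01] force tool [ -0.38605133   0.1869117  -11.79451548] moment [-0.24012309  0.64932763  0.06115333] 25.572287931395245 29.998193085193634
```

```bash
python3 - <<'E'
from h import *
a=cv2.imread("pics/w5.png");b=bot.capture("wrist");cv2.imwrite("pics/w9.png",b)
for n,(v0,v1,u0,u1) in dict(collar=(203,240,228,278),handletop=(300,330,225,280)).items():
    m=cv2.matchTemplate(b[v0-12:v1+12,u0-8:u1+8],a[v0:v1,u0:u1],cv2.TM_CCOEFF_NORMED);_,s,_,l=cv2.minMaxLoc(m);print(n,round(s,3),l[0]-8,l[1]-12)
f=[]
for i in range(8): bot.capture("side");o=bot.get_obs();f.append(np.r_[o["contact_force"],o["tool_pos"]])
print(np.mean(f,0),np.std(f,0))
E
python3 st.py
```

```text
collar 0.997 0 0
handletop 0.999 0 0
[ -5.55052708  -0.5162859    7.23208159 466.66761449 134.65877462
 141.81125249] [0.45763334 0.37965406 0.37159592 0.01050152 0.00764595 0.01195171]
ball in tool [-1.06205477e+00 -3.67227496e-02  5.27378549e+01] force tool [ -0.25223791   0.02877241 -11.90111701] moment [-0.23682426  0.65029349 -0.03758474] 25.449264325749724 29.99824047088623
```

```bash
python3 -m pendant '[[[0.014,0.004,-0.03],[0,0,0],-1],[[0,0,0],[0,0,0],-1],[[0,0,0],[0,0,0],-1],[[0,0,0],[0,0,0],-1],[[0,0,0],[0,0,0],-1],[[0,0,0],[0,0,0],-1],[[0,0,0],[0,0,0],-1],[[0,0,0],[0,0,0],-1],[[0,0,0],[0,0,0],-1],[[0,0,0],[0,0,0],-1]]'; python3 st.py; python3 st.py
```

```text
time: 14.15
tool_pos: [467.1, 134.8, 141.0]
tcp_rot: [3.138, 0.438, -2.859]
contact_force: [-6.0, -0.6, 7.9]
grip_width: 25.7
finger_force: 30.0
ball in tool [-1.03000172e+00 -1.94090399e-02  5.17683475e+01] force tool [  0.48694267   0.52501941 -12.56556031] moment [-0.19657199  0.71949399 -0.00184312] 25.69713921436782 29.998286962509155
ball in tool [-1.03000172e+00 -1.94090399e-02  5.17683475e+01] force tool [  0.48694267   0.52501941 -12.56556031] moment [-0.19657199  0.71949399 -0.00184312] 25.69713921436782 29.998286962509155
```

The axial force is 12.6 N and rises with the spring, which puts the nipple about 7.5 mm in. The gun hasn't slipped in the fingers, so I'm handing in.

```bash
python3 -c "
from plant import bot
print(bot.close_job())"
```

```text
the job is handed in; nothing more can be done
None
```

I handed the job in with the gun still gripped and pressed on the nipple at about 12.6 N, which suggests it is roughly 7–9 mm in; the snap and depth are inferred from force and position, and no verdict was returned.

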